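# Raise the blood-taking arm rest to its next height

## Task

Raise the dark blue arm rest for the next patient: draw the cushion straight up until the yellow sprung button in its telescoping post snaps out through the next hole up, the middle one of the three, and let go with the rest locked at that height. Leave the other things on the worktop as they are.

Things in the scene. Friction and masses are not known exactly. Their poses are not given: they have to be found in the camera images.
- stand: fixed foot and outer tube of the arm rest: white base plate 110 x 150 x 12 mm (x, y, z) screwed down, on it an upright square aluminium tube, 34 mm wide, its mouth 174 mm above the worktop. Origin on the post's axis at worktop level, z up. The tube's front face (its own -x side) has three 12 mm holes at heights 45, 100 and 155 mm. It does not move.
- cushion_top (a point): centre of the top face of the dark blue cushion, on the post's axis, 218 mm above the worktop plus the joint value rest. The cushion is 54 mm (the stand's x) by 180 mm (the stand's y) by 36 mm high, edges rounded 7 mm; grip it from above across its 54 mm width at its middle. It sits on a dark steel inner tube that slides straight up and down in the outer tube and cannot turn.
- rest (a joint): height of the arm rest above its lowest position, m, growing upward, 0 to 0.125. It is at the lower hole at 0.010, the middle one at 0.065, the upper one at 0.120, with 1 mm of play. It starts between the lower and middle holes (0.022 to 0.045). It weighs about 0.3 kg; a friction bush (4.5 N) keeps it where it is left, so raising it takes about 8 N, a little more when fast.
- button (a joint): yellow sprung button, 10 mm across, in the inner tube, facing the stand's -x: 0 = pressed in, hidden in the outer tube; 0.007 = fully out, about 4 mm proud of the tube's face. Its spring throws it out by itself at a hole; the rest is then locked both ways, and pulling on shows as a steep rise of force above the 8 N of sliding. Lowering the rest to the lower hole would lock it there.
- button_tip (a point): centre of the yellow button's outer end face
- middle_hole (a point): centre of the middle hole on the outer tube's front face, 100 mm above the worktop
- kidney_dish: bystander: pale kidney dish 206 x 96 x 32 mm (x, y, z), origin at the centre of its underside
- oximeter: bystander: blue and white finger oximeter 34 x 58 x 30 mm, origin at the centre of its underside
- plaster_tape: bystander: roll of skin-coloured plaster tape, 60 mm across, 25 mm high, origin at the centre of its underside
- infusion_bottle_21: bystander: white infusion bottle, 69 mm across, 187 mm high, standing at the back, origin at the centre of its underside
- infusion_bottle_22: bystander: a second white infusion bottle like it

How it is judged:
At the end, for the whole second after the job is handed in: The yellow button stands out through the middle hole (button above 0.005), the rest stands at rest at that hole (joint rest 0.062 to 0.068, speed under 0.01 m/s) (value of joint rest between 0.062 and 0.068 m and value of joint button above 0.005 m and velocity of joint rest between -0.01 and 0.01 m/s); the robot touches nothing.
It fails at once if a bystander is pushed more than 30 mm from its place or an infusion bottle is tipped (distance of any of kidney_dish, oximeter, plaster_tape, infusion_bottle_21, infusion_bottle_22 from where it was at the start of the episode above 0.03 m or angle between any of infusion_bottle_21, infusion_bottle_22's own z axis and vertical above 0.5 rad).
It also fails if it takes over 32 s, if anything falls off the work surface, if the arm or the gripper's body presses on something with over 40 N, if the wrist force passes 120 N, or if a joint passes its speed limit or range.

## Robot

A 6-joint arm with a two-finger parallel gripper is mounted at the origin on a cart in front of the work surface, level with it; the furniture and walls round the work are solid. World frame = base frame: x ahead of the robot, y to its left, z up, the work surface at z = 0. Lengths are in m, angles in rad, forces in N, time in s.
With the tool pointing down it reaches from about 0.325 to 0.75 m from the base axis. Payload 7.6 kg.
Tool frame: the origin (TCP) lies midway between the tips of the shut fingers; the grasp point (between the pads) lies 19 mm behind it; z points along the fingers, y is the line along which they close (so a half turn about z gives the same grasp; the last joint's range is limited). The gripper opens to 85 mm and grips with 20 to 120 N. Pads are 22 mm wide; open, the fingers measure 114 mm over their backs; the gripper's body (76 mm by 85 mm) begins 54 mm behind the grasp point. The pads swing forward as they close: fully open they stand 13 mm farther back than shut.
Start: joints at [1.249, 0.052, 1.401, -0, 1.689, -0.07], TCP at [0.131, 0.508, 0.231] pointing down, gripper open.
Joint ranges: [-2.9, 2.9], [-0.91, 2.17], [0.12, 2.37], [-1.06, 4.2], [0.26, 2.73], [-2.93, 2.93]. Speed limits (rad/s): [2.57, 2.57, 3.01, 3.14, 3.14, 3.14].

## Interface

Orientations are given as a rotation vector (axis times angle).
In Python, from rig import arm, viewer gives the robot as it stands. The module is installed in compiled form; this text tells all that it offers.
- The arm moves only by the tool send_rows, never from a script. Its argument "motion" is a list of rows, each a list of 3 entries, a list of its own where there are three numbers: the shift along the world's x, y, z in mm, then the turn about the world's z in degrees, then the finger opening in mm, from 0 to 85.4. A call has 1 to 10 rows; each row is the pose to reach, as a shift and turn from the pose commanded when the call began; what a row does not reach only later rows make up. A row lasts 1/8 s, in which the tool goes at most 62.5 mm and 10.7 degrees, less where a joint would pass 70% of its speed; a pose out of reach is approached as far as the arm can. A call with a gripper value outside its range is refused whole. The fingers move at their own pace and stop on an object; the grip force is fixed at half the most. Time passes only in rows, so rows that repeat a pose let the fingers close. It gives the time, the measured TCP pose, the force, the opening and the grip force at its end, in the units of the state.
- arm.read_state(): the state, without advancing time (a new reading comes with each control period).
- viewer.read_camera(name): name is "scene" or "top" or "wrist"; returns a dict with "color" (384x512x3 uint8, red, green, blue), "camera_matrix" (3x3 intrinsics, pixels), "R" (3x3) and "t" (3): a world point X has camera coordinates R X + t. Camera axes: x right, y down, z forward; pixel columns grow to the right and rows downward; lengths in m; the calibration is good to about 2 mm. A picture is of the moment at which its call begins. There is no depth.
- arm.hand_in(): hands the job in; it is judged then, once.
Trained networks look in a picture, given as the dict that the camera call returned (one of the last four; its "shot" number tells which), for a name from the list of things; names that differ only in an ending like _2 or _b are one class to them, and where a whole thing is asked for, a point or a joint stands for the part that bears it (a point fixed in the world has none). Each returns a list of dicts, best first, with "score" (0 to 1); they miss things now and then, are a little off and sometimes report something else, mostly with a low value. They report only what shows in the picture. A call takes as long as a camera call.
- viewer.boxes_of(picture, label): "uv" ([column, row] in pixels, amid what is visible of it).
The state is a dict: "t": time; "joint_positions": joint angles; "dq": joint speeds; "joint_efforts": joint torques, N m; "eef_pos": TCP position; "tcp_rot": TCP orientation; "wrist_force": force on the tool from outside, world axes, zero at the start; "wrist_torque": the same for the moment, N m; "finger_gap": opening from 0.0 (shut) to 1.0 (fully open); "gripper_force": force on a finger pad.
Only numpy, scipy, OpenCV 4.12 (cv2) and the standard library are available. Lean on these libraries where they do the work, as an engineer would, in place of code of your own. Each camera call takes 0.05 s, during which the arm holds its last target. There are 200 camera calls.

## Working session

There is one attempt and no reset: what is moved stays moved. The work goes in short steps, Python scripts to look and compute and a tool call to move; the robot and the scene stay as the last step left them, time stands still between calls to the robot, and variables do not carry over. Pictures are saved under pics/ and viewed, at most 10 in all, crops included, and the job is handed in when it is done.

Besides the shell and the picture viewer there is one more tool, called as name([rows], argument=value, ...), one row to a line, values as JSON. send_rows: Moves the arm, as the interface text tells. Its arguments: {"type":"object","properties":{"motion":{"type":"array"}},"required":["motion"]}

```bash
mkdir -p pics
cat > h.py <<'E'
import numpy as np, cv2
from rig import arm, viewer
def save(p,n): cv2.imwrite('pics/'+n+'.png',p["color"][:,:,::-1])
def ray(p,uv):
    K,R,t=map(np.array,(p["camera_matrix"],p["R"],p["t"]))
    return -R.T@t, R.T@np.linalg.inv(K)@np.array([*uv,1.])
def atz(p,uv,z):
    c,d=ray(p,uv); return c+d*(z-c[2])/d[2]
def proj(p,X):
    K,R,t=map(np.array,(p["camera_matrix"],p["R"],p["t"])); q=K@(R@np.array(X)+t); return q[:2]/q[2]
E
python3 - <<'E'
from h import *
s=arm.read_state(); print(s["t"],s["eef_pos"],s["tcp_rot"],s["finger_gap"])
ims=[]
for n in("scene","top"):
    p=viewer.read_camera(n); ims.append(p["color"])
    c,_=ray(p,(0,0)); print(n,"cam",c.round(3))
    for l in ("cushion_top","stand","middle_hole","button_tip","kidney_dish","oximeter","plaster_tape","infusion_bottle_21"):
        for b in viewer.boxes_of(p,l)[:2]:
            print(l,np.round(b["uv"],1),round(b["score"],2),atz(p,b["uv"],.25 if 'cush' in l else 0).round(3))
cv2.imwrite('pics/a.png',cv2.resize(np.vstack(ims)[:,:,::-1],None,fx=.78,fy=.78))
E
```

```text
0.0 [0.13067161 0.50815609 0.23046738] [-3.94439033e-01 -3.11641070e+00  2.45796413e-03] 1.0022956582045055
scene cam [ 0.169 -0.514  0.845]
cushion_top [281.5 201.7] 0.84 [ 0.528 -0.115  0.25 ]
stand [270.9 159.2] 0.74 [ 0.768  0.233 -0.   ]
stand [275. 232.] 0.65 [ 0.591 -0.031  0.   ]
middle_hole [277.9 231.2] 0.97 [ 0.6   -0.033  0.   ]
kidney_dish [178.3 175.4] 0.59 [ 0.462  0.336 -0.   ]
oximeter [310.2 307.4] 0.77 [ 0.525 -0.267  0.   ]
plaster_tape [277.1 338. ] 0.91 [ 0.412 -0.282  0.   ]
infusion_bottle_21 [291.6 174.9] 0.94 [ 0.78   0.131 -0.   ]
infusion_bottle_21 [268.5 160.6] 0.77 [0.757 0.231 0.   ]
top cam [0.228 0.027 1.249]
cushion_top [303.2 183.6] 0.7 [ 0.539 -0.092  0.25 ]
stand [299.9 192.5] 0.66 [ 0.585 -0.11   0.   ]
middle_hole [300.2 191.7] 0.59 [ 0.588 -0.111  0.   ]
kidney_dish [171.2 228.6] 0.91 [0.457 0.314 0.   ]
oximeter [351.1 213.9] 0.75 [ 0.513 -0.279  0.   ]
plaster_tape [353.5 239. ] 0.48 [ 0.429 -0.282  0.   ]
infusion_bottle_21 [255.3 156.9] 0.79 [0.711 0.042 0.   ]
infusion_bottle_21 [222.  153.6] 0.73 [0.722 0.158 0.   ]
```

View pics/a.png

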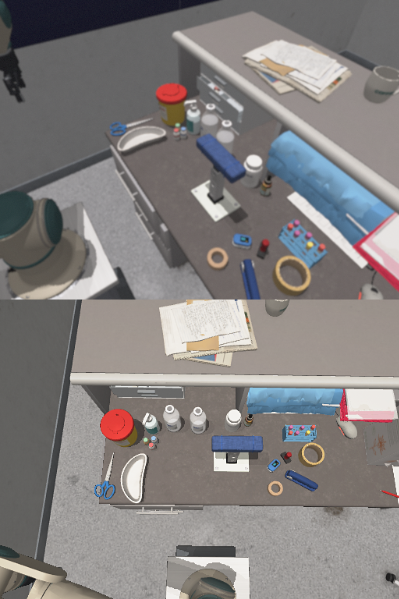

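The stack shows the scene view above and the top view below. The cushion is at about (281,201) in scene and (303,184) in top, with its long side roughly along world y. I'll fit the cushion's box to its blue mask in both views.

```bash
cat > fit.py <<'E'
from h import *
from scipy.optimize import minimize
def mask(p,uv):
    h=cv2.cvtColor(p["color"],cv2.COLOR_RGB2HSV)
    m=cv2.inRange(h,(108,110,30),(130,255,170))
    n,l,st,c=cv2.connectedComponentsWithStats(m)
    i=min(range(1,n),key=lambda i:np.hypot(*(c[i]-uv))+(1e3 if st[i,4]<300 else 0))
    return (l==i).astype(np.uint8),st[i]
def hull(p,q):
    x,y,z,a=q; P=[]
    c,s=np.cos(a),np.sin(a)
    # rounded box: spheres r=7 at inset corners
    U=np.random.default_rng(0).normal(size=(80,3)); U/=np.linalg.norm(U,axis=1)[:,None]
    for i in(-1,1):
        for j in(-1,1):
            for k in(-1,1):
                for u in U:
                    d=np.array([i*.02,j*.083,-.018+k*.011])+.007*u
                    P.append(proj(p,[x+c*d[0]-s*d[1],y+s*d[0]+c*d[1],z+d[2]]))
    return cv2.convexHull(np.float32(P))
if __name__=="__main__":
    D=[]
    for n,uv in(("scene",(281,201)),("top",(303,184))):
        p=viewer.read_camera(n); m,st=mask(p,uv); print(n,st); D.append((p,m))
    def cost(q,v=0):
        t=0
        for p,m in D:
            h=hull(p,q); g=np.zeros((384*4,512*4),np.uint8); cv2.fillConvexPoly(g,np.int32(np.round(h*4+1.5)),1)
            M=cv2.resize(m,None,fx=4,fy=4,interpolation=0); iou=(g&M).sum()/(g|M).sum(); t-=iou
            if v: print("iou",iou)
        return t
    q0=np.array([.535,-.1,.25,0.])
    r=minimize(cost,q0,method="Nelder-Mead",options=dict(initial_simplex=q0+np.vstack([np.zeros(4),np.diag([.02,.02,.02,.15])]),maxfev=150))
    print(r.x,r.fun,"rest",r.x[2]-.218,"yawdeg",np.degrees(r.x[3])); cost(r.x,1)
    s=arm.read_state(); print(s["eef_pos"],s["t"])
    x=r.x; p=D[0][0]
    im=p["color"].copy(); cv2.polylines(im,[np.int32(hull(p,x))],1,(255,0,0),1)
    cv2.imwrite('pics/b.png',cv2.resize(im[120:290,180:380,::-1],None,fx=3,fy=3))
E
python3 fit.py
```

```text
scene [ 253  173   61   57 1349]
top [ 272  175   65   21 1134]
[ 0.54614159 -0.09553175  0.23710449 -0.00473453] -1.5563758847857994 rest 0.019104486509775725 yawdeg -0.27126882594572665
iou 0.7266444152253801
iou 0.8297314695604193
[0.13079237 0.50848255 0.2313446 ] 1.0
```

View pics/b.png

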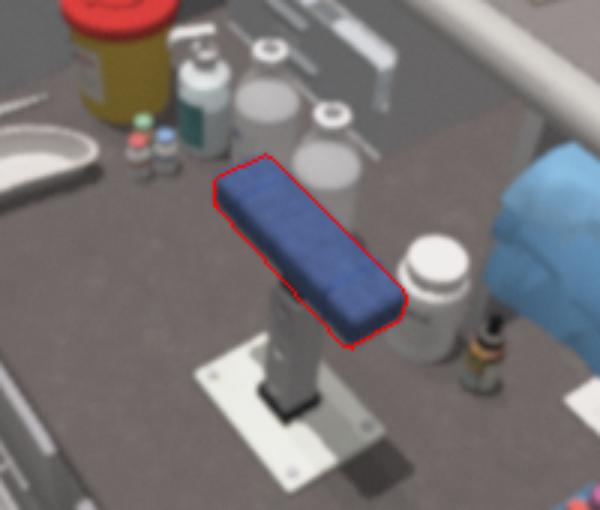

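The outline fits the cushion well, but the mask leaves out the dark side faces. I'll refit with a wider mask.

```bash
sed -i 's/(108,110,30),(130,255,170))/(105,85,12),(130,255,190)); m=cv2.morphologyEx(m,cv2.MORPH_CLOSE,np.ones((3,3)))/' fit.py; python3 fit.py
```

```text
scene [ 253  172   62   62 1670]
top [ 272  175   65   21 1293]
[ 0.54647452 -0.09559675  0.24001397  0.01328478] -1.8289165373112843 rest 0.02201396779117229 yawdeg 0.7611620970046533
iou 0.8939449787219783
iou 0.934971558589306
[0.13079898 0.50847181 0.23134   ] 1.1
```

send_rows([
  [[20,-40,50],-8,85],
  [[50,-85,90],-17,85],
  [[85,-135,90],-26,85],
  [[118,-185,90],-35,85],
  [[152,-235,90],-44,85],
  [[186,-285,90],-53,85],
  [[220,-335,90],-62,85],
  [[254,-385,90],-70,85],
  [[288,-432,90],-75,85],
  [[320,-475,90],-75,85],
])

```text
t: 2.35
eef_pos: [0.4516, 0.0315, 0.3215]
tcp_rot: [2.212, 2.23, 0.001]
wrist_force: [-0.2, 1.5, 0.2]
finger_gap: 0.994
gripper_force: 0.0
```

send_rows([
  [[32,-45,0],0,85],
  [[65,-88,0],0,85],
  [[95,-128,-10],0,85],
  [[95,-128,-25],0,85],
  [[95,-128,-25],0,85],
])

```text
t: 2.98
eef_pos: [0.5452, -0.0941, 0.2948]
tcp_rot: [-2.208, -2.23, 0.002]
wrist_force: [0.7, 0.4, -0.1]
finger_gap: 0.995
gripper_force: 0.0
```

Run:
```python
from h import *
s=arm.read_state(); print(s["t"],s["eef_pos"],s["tcp_rot"],s["wrist_force"])
p=viewer.read_camera("wrist"); im=p["color"].copy()
for X in([.5464,-.0956,.24],[.5194,-.0956,.24],[.5734,-.0956,.24],[.5464,-.1856,.24],[.5464,-.0056,.24]):
    u=proj(p,X); print(u.round()); cv2.circle(im,tuple(int(v) for v in u),4,(255,0,0),-1)
for b in viewer.boxes_of(p,"cushion_top")[:1]: print(b,atz(p,b["uv"],.242))
q=viewer.read_camera("scene")
cv2.imwrite('pics/c.png',np.vstack([im,q["color"]])[:,:,::-1][::,:][: ,:].copy() if 0 else cv2.resize(np.hstack([im,q["color"]])[:,:,::-1],(800,300)))
```

```text
2.975 [ 0.54517192 -0.09409299  0.2947505 ] [-2.20829574e+00 -2.23046864e+00  2.16067173e-03] [ 0.71536461  0.42223957 -0.05412875]
[257. 216.]
[218. 216.]
[295. 217.]
[255. 322.]
[258.  79.]
{'uv': [253.4, 191.3], 'score': 0.76} [ 0.54406775 -0.07671792  0.242     ]
```

View pics/c.png

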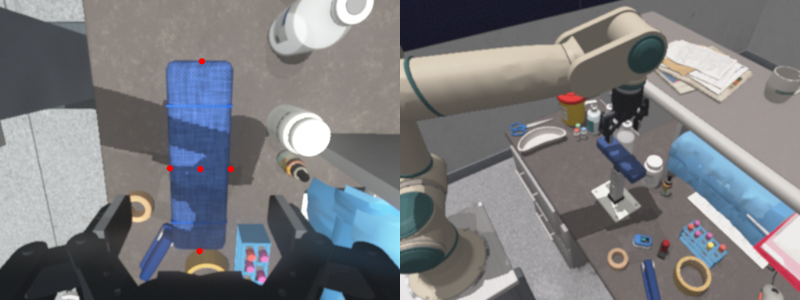

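The wrist view shows the cushion with my predicted points on its middle and edges (dots at about (257,216), with edges at columns 218 and 295), and the fingers straddle it. I'll descend and grip.

send_rows([
  [[1,-1,-30],0,85],
  [[1,-1,-60],0,85],
  [[1,-1,-80],0,85],
  [[1,-1,-88],0,85],
  [[1,-1,-88],0,85],
  [[1,-1,-88],0,40],
  [[1,-1,-88],0,40],
  [[1,-1,-88],0,40],
  [[1,-1,-88],0,40],
  [[1,-1,-88],0,40],
])

```text
t: 4.38
eef_pos: [0.5444, -0.0956, 0.2085]
tcp_rot: [-2.208, -2.228, 0.006]
wrist_force: [-18.4, 1.8, 3.1]
finger_gap: 0.618
gripper_force: 68.5
```

send_rows([
  [[-2,0,0],0,40],
  [[-2,0,4],0,40],
  [[-2,0,10],0,40],
  [[-2,0,16],0,40],
  [[-2,0,20],0,40],
  [[-2,0,20],0,40],
])

```text
t: 5.12
eef_pos: [0.5444, -0.0956, 0.2289]
tcp_rot: [-2.21, -2.232, 0.001]
wrist_force: [-3.7, -0.1, -4.1]
finger_gap: 0.618
gripper_force: 67.8
```

Run:
```python
from h import *
s=arm.read_state(); print(s["t"],s["eef_pos"],s["wrist_force"],s["finger_gap"])
p=viewer.read_camera("scene"); save(p,"d_full")
for b in viewer.boxes_of(p,"middle_hole")[:2]+viewer.boxes_of(p,"button_tip")[:2]: print(b)
print(proj(p,[.546-.017,-.0956,.1]))
cv2.imwrite('pics/d.png',cv2.resize(p["color"][140:290,200:360,::-1],None,fx=3.7,fy=3.7))
```

```text
5.125 [ 0.54437182 -0.09555559  0.22887133] [-3.70737178 -0.06401203 -4.09530466] 0.6179266271408286
{'uv': [282.8, 240.7], 'score': 0.83}
[272.8530742  236.02667384]
```

View pics/d.png

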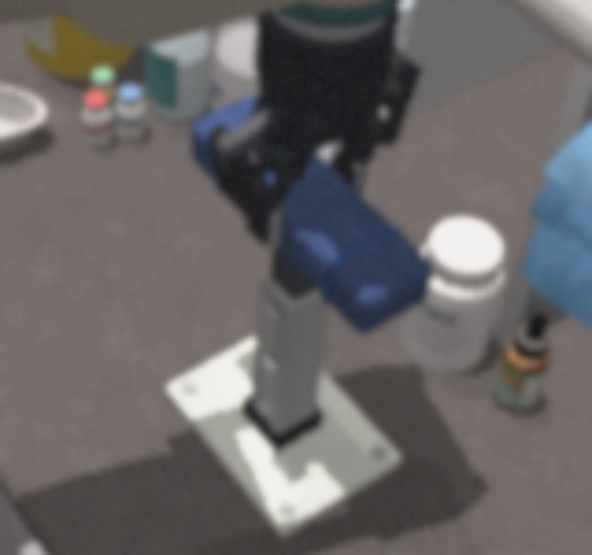

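The cushion has come up about 20 mm with the gripper and the inner tube is exposed, so the hold is good. The rest should now be near 0.043; I'll go slowly from here.

send_rows([
  [[0,0,4],0,40],
  [[0,0,8],0,40],
  [[0,0,11],0,40],
  [[0,0,13],0,40],
  [[0,0,14.5],0,40],
  [[0,0,16],0,40],
  [[0,0,17],0,40],
])

```text
t: 6.15
eef_pos: [0.5444, -0.0956, 0.2449]
tcp_rot: [-2.21, -2.231, 0.002]
wrist_force: [-5.3, -0.4, -9.9]
finger_gap: 0.623
gripper_force: 67.3
```

send_rows([
  [[0,0,1],0,40],
  [[0,0,2],0,40],
  [[0,0,3],0,40],
])

```text
t: 6.52
eef_pos: [0.5444, -0.0956, 0.2479]
tcp_rot: [-2.21, -2.231, 0.002]
wrist_force: [-6.5, 0.1, -9.1]
finger_gap: 0.621
gripper_force: 67.3
```

send_rows([
  [[0,0,1],0,40],
  [[0,0,2],0,40],
  [[0,0,3],0,40],
])

```text
t: 6.9
eef_pos: [0.5444, -0.0956, 0.2513]
tcp_rot: [-2.21, -2.232, 0.001]
wrist_force: [-6.0, -0.4, -7.5]
finger_gap: 0.622
gripper_force: 67.6
```

send_rows([
  [[0,0,1],0,40],
  [[0,0,2],0,40],
])

```text
t: 7.15
eef_pos: [0.5443, -0.0955, 0.2524]
tcp_rot: [-2.209, -2.231, 0.002]
wrist_force: [-5.2, -1.9, -15.5]
finger_gap: 0.619
gripper_force: 66.8
```

Run:
```python
from h import *
p=viewer.read_camera("scene")
for b in viewer.boxes_of(p,"middle_hole")[:2]+viewer.boxes_of(p,"button_tip")[:2]: print(b)
for z in (.045,.1,.155,.174): print(z,proj(p,[.544-.017,-.0956,z]))
cv2.imwrite('pics/e.png',cv2.resize(p["color"][190:270,230:330,::-1],None,fx=6,fy=6,interpolation=cv2.INTER_CUBIC))
```

```text
{'uv': [282.4, 236.8], 'score': 0.62}
0.045 [271.05370126 248.71824646]
0.1 [272.21850869 236.37808363]
0.155 [273.49078305 222.89939833]
0.174 [273.95801697 217.94944487]
```

View pics/e.png

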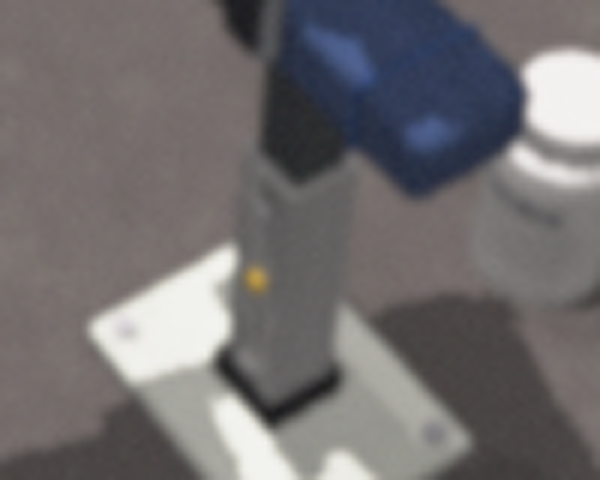

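The yellow button shows at crop (256,279), which is pixel (272.7,236.5), exactly the predicted middle hole. The pull force has also jumped to 15.5 N, so the rest is locked. I'll ease off, release and rise.

send_rows([
  [[0,0,-1],0,40],
  [[0,0,-1],0,60],
  [[0,0,-1],0,85],
  [[0,0,-1],0,85],
  [[0,0,-1],0,85],
  [[0,0,-1],0,85],
  [[0,0,15],0,85],
  [[0,0,45],0,85],
  [[0,0,85],0,85],
  [[0,0,85],0,85],
])

```text
t: 8.55
eef_pos: [0.5455, -0.0957, 0.3436]
tcp_rot: [2.205, 2.227, 0.007]
wrist_force: [-0.1, 0.6, -0.0]
finger_gap: 0.995
gripper_force: 0.0
```

Run:
```python
from h import *
s=arm.read_state(); print(s["t"],s["eef_pos"],s["wrist_force"],s["finger_gap"])
p=viewer.read_camera("scene")
cv2.imwrite('pics/f.png',cv2.resize(p["color"][120:270,200:360,::-1],None,fx=3.7,fy=3.7,interpolation=cv2.INTER_CUBIC))
```

```text
8.55 [ 0.54553868 -0.09569215  0.34357846] [-0.14801793  0.55553521 -0.01570362] 0.9952044566191094
```

View pics/f.png

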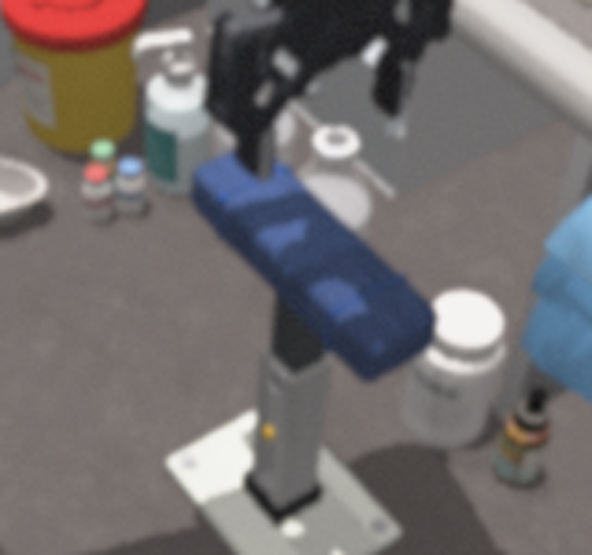

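The gripper is clear and open above the cushion. The button is still out at the middle hole (crop (268,431)) and the force reads zero, so I'm handing in.

```bash
python3 -c "
from rig import arm
print(arm.hand_in())"
```

```text
the job is handed in; nothing more can be done
None
```

The arm rest is raised and locked at the middle hole: the last picture shows the yellow button out there, the gripper is open and clear, and the job was handed in at about 8.6 s (no verdict was returned).

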